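Probe two terminals of an opened control case, then close it up

TASK

On the repair bench, take the black test probe out of its fork stand and press its spring tip gently, for about a second each time, first onto the round brass terminal on the board in the open white case and then onto the straight strip terminal; do not touch the cross-shaped terminal with the probe. Then hang the probe upright in its fork again and close the case's hinged cover fully. Leave the screwdriver, the spool and the meter where they are.

Things in the scene. Friction and masses are not known exactly. Their poses are not given: they have to be found in the camera images.
- case: Fixed open white plastic case, 170 x 250 x 55 mm (x, y, z), walls 5 mm. Origin: centre of its underside, on the bench. Its own +x side carries the cover's hinge, its -x side is the free side. A green board lies inside, its top 18 mm above the bench; components up to 42 mm high (below the rim) stand in the half next to the hinge, the three terminals in the half next to the free side.
- cover (a joint): Angle of the hinged cover (rad): 0 fully shut on the rim, growing as it opens; it starts open at 1.7 to 1.95, past upright, and stays where it is left (stiff hinge). The cover is a white plate 6 mm thick, 170 mm from hinge to free edge and 250 mm wide.
- cover_hinge (a point): Point in the middle of the cover's hinge line, which runs along the case's y axis on its +x rim, about 55 mm above the bench.
- cover_handle (a point): Grip point of the cover's knob, which sticks out of the cover's outer face near the middle of its free edge; it moves with the cover.
- disc: Fixed round brass terminal on the board: disc of 30 mm diameter, 6 mm thick. Origin: centre of its underside; its top is 6 mm higher (24 mm above the bench).
- strip: Fixed straight brass terminal on the board: strip 46 mm long (its x) by 16 mm wide (its y), 6 mm thick. Origin: centre of its underside; its top is 6 mm higher.
- cross: Fixed brass terminal on the board shaped as a plus sign, 42 x 42 mm with arms 12 mm wide, 6 mm thick; not to be touched. Origin: centre of its underside. The three terminals stand in a row in any order, about 70 mm from one to the next.
- stand: Fixed probe stand, 100 mm high: dark steel base plate 120 x 110 x 10 mm, an upright at its +x end carrying an aluminium fork, open to the stand's -x and from above: two level prongs 16 mm wide along x with a slot of 22 mm between them, prong tops 100 mm above the bench. Origin on the bench, under the place of the probe.
- stand_seat (a point): Point in the middle of the slot at the height of the prong tops: the middle of the collar's underside of the hanging probe belongs here. The slot runs 39 mm from here to the upright (stand's +x) and 33 mm to its open end.
- probe: Loose black cordless test probe, 155 mm long, about 0.11 kg, hanging upright in the fork at the start. Origin: middle of the underside of its collar; its z points up along the handle. Collar 44 mm in diameter and 8 mm thick (z 0 to 8 mm); smooth round handle 25 mm in diameter from z = 8 to 80 mm; below the collar a steel shaft 14 mm in diameter to z = -58 mm, then the spring tip.
- probe_tip (a point): End of the probe's round-ended spring tip (8 mm in diameter), 75 mm below the probe's origin when not pressed. The tip gives way up to 10 mm along the probe, taking about 1 N to start and 5 N at the end of its travel.
- screwdriver: Bystander: loose screwdriver 180 mm long lying on the bench. Origin: middle of its underside.
- spool: Bystander: loose spool 64 mm in diameter, 42 mm high, standing on its flange. Origin: centre of its underside.
- meter: Bystander: loose grey hand meter 160 x 80 x 42 mm lying on the bench. Origin: centre of its underside.
Mind the look-alikes: they are no part of the job. There is more than one size of the probe; the job needs the smaller.

How it is judged (in metres and radians):
On the way, in this order (a step that is already met when the one before it is completed fails the run):
1. the tip of the probe, held in the gripper, presses on the round terminal with more than 0.8 N for half a second (contact force between probe and disc above 0.8 N and distance between probe_tip and disc below 0.022 m and contact force between the fingers and probe above 1 N), for 0.5 s.
2. then the tip of the held probe presses on the strip terminal with more than 0.8 N for half a second (contact force between probe and strip above 0.8 N and distance between probe_tip and strip below 0.03 m and contact force between the fingers and probe above 1 N), for 0.5 s.
At the end, for the whole second after the job is handed in: The cover is shut (joint under 0.04 rad); the probe hangs at rest in the fork, its collar's underside within 30 mm of the seat point across and within 4 mm of the prong tops in height, upright within 0.12 rad; the bystanders have not moved more than 30 mm (value of joint cover below 0.04 rad and horizontal distance between probe and stand_seat below 0.03 m and z of probe in the frame of stand between 0.096 and 0.104 m and angle between probe's own z axis and vertical below 0.12 rad and linear speed of probe below 0.02 m/s); the robot touches nothing.
It fails at once if the probe touches the cross-shaped terminal (contact force between probe and cross above 0.2 N).
It fails at once if the probe is pressed on a terminal with more than 20 N (contact force between probe and disc above 20 N or contact force between probe and strip above 20 N).
It fails at once if a bystander is moved more than 30 mm (distance of any of screwdriver, spool, meter from where it was at the start of the episode above 0.03 m).
It also fails if it takes over 72 s, if anything falls off the work surface, if the arm or the gripper's body presses on something with over 40 N, if the wrist force passes 120 N, or if a joint passes its speed limit or range.

ROBOT

A 6-joint arm with a two-finger parallel gripper is mounted at the origin on the work surface. World frame = base frame: x ahead of the robot, y to its left, z up, the work surface at z = 0. Lengths are in mm, angles in rad, forces in N, time in s.
With the tool pointing down it reaches from about 275 to 750 mm from the base axis. Payload 10.2 kg.
Tool frame: the origin (TCP) lies between the finger pads; the fingertips stand 25 mm ahead of it and the grasp point (between the pads) lies 6 mm ahead of it; z points along the fingers, y is the line along which they close (so a half turn about z gives the same grasp; the last joint's range is limited). The gripper opens to 85 mm and grips with 20 to 120 N. Pads are 22 mm wide; open, the fingers measure 114 mm over their backs; the gripper's body (76 mm by 85 mm) begins 54 mm behind the grasp point. The pads swing forward as they close: fully open they stand 13 mm farther back than shut.
Start: joints at [-1.517, 0.313, 1.498, -0, 1.331, -0.223], TCP at [143.458, -505.026, 256.294] pointing down, gripper open.
Joint ranges: [-2.94, 2.94], [-0.97, 2.17], [0.19, 2.56], [-1.23, 4.37], [0.02, 3.11], [-2.88, 2.88]. Speed limits (rad/s): [2.39, 2.39, 3.01, 3.14, 3.14, 3.14].

INTERFACE

Orientations are given as a unit quaternion [w, x, y, z].
In Python, from rig import ctrl, eyes, finish_job gives the robot as it stands.
- The arm moves only by the tool step_arm, never from a script. Its argument "increments" is a list of rows, each an object of numbers: "dx", "dy", "dz": the shift along the tool's x, y, z in units of 25 mm (1.0 is 25 mm); "wx", "wy", "wz": the turn, a rotation vector about the tool's x, y, z in units of 6 degrees (1.0 is 6 degrees). A call has 1 to 5 rows; each row shifts and turns the commanded pose from where the row before left it, along the tool's axes as they then stand; what a row does not reach is not made up. A row lasts 1/10 s, in which the tool goes at most 50 mm and 8.59 degrees, less where a joint would pass 70% of its speed; a pose out of reach is approached as far as the arm can. A call is refused whole if a number of a shift passes 1 or a number of a turn 1, either way. A call with a gripper value outside its range is refused whole. "fingers" is the finger opening in mm, from 0 to 85.4, set as the call begins (left out, the last holds). The fingers move at their own pace and stop on an object; "squeeze" is the grip in N (left out, the last holds). Time passes only in rows, so rows that do not move let the fingers close. It gives the time, the measured TCP pose, the force, the opening and the grip force at its end, in the units of the state.
- ctrl.sense(): the state, without advancing time (a new reading comes with each control period).
- eyes.capture(name): name is "scene" or "top" or "wrist"; returns a dict with "frame" (420x560x3 uint8, blue, green, red), "fx", "fy", "cx", "cy" (pixels), "k1" (the pictures are not rectified: a ray, as slopes to the right and down, at radius r is drawn at 1 + k1 r^2 times it, then the intrinsics apply), "R" (3x3) and "t" (3): a world point X has camera coordinates R X + t; the wrist camera has in their place "tool_from_camera" (4x4, takes a point from camera to tool coordinates, whose origin is the TCP and whose axes are the flange's). Camera axes: x right, y down, z forward; pixel columns grow to the right and rows downward; lengths in mm; the calibration is good to about 2 mm. A picture is of the moment at which its call begins: read the wrist's pose just before it. There is no depth.
- finish_job(): hands the job in; it is judged then, once.
Trained networks look in the newest picture that a camera, given by its name, has taken for a name from the list of things; names that differ only in an ending like _2 or _b are one class to them, and where a whole thing is asked for, a point or a joint stands for the part that bears it (a point fixed in the world has none). Each returns a list of dicts, best first, with "p" (0 to 1); they miss things now and then, are a little off and sometimes report something else, mostly with a low value. They report only what shows in the picture. A call takes as long as a camera call. They do not tell look-alikes from the thing itself.
- eyes.cut_out(camera, label): "mask" (420x560 bool, what is visible of it).
- eyes.landmark_of(camera, label): "point" ([x, y, z] in mm, in the coordinates of the camera as it stood for that picture, good to about 4 mm: a listed point, or the origin of a listed thing).
The state is a dict: "time_s": time; "joints": joint angles; "dq": joint speeds; "tau": joint torques, N m; "eef_pos": TCP position; "ee_rot": TCP orientation; "force": force on the tool from outside, world axes, zero at the start; "wrist_torque": the same for the moment, N m; "grip_width": opening from 0.0 (shut) to 1.0 (fully open); "grip_force": force on a finger pad.
Only numpy, scipy, OpenCV 4.12 (cv2) and the standard library are available. Lean on these libraries where they do the work, as an engineer would, in place of code of your own. Each camera call takes 0.05 s, during which the arm holds its last target. There are 200 camera calls.

## Working session

There is one attempt and no reset: what is moved stays moved. The work goes in short steps, Python scripts to look and compute and a tool call to move; the robot and the scene stay as the last step left them, time stands still between calls to the robot, and variables do not carry over. Pictures are saved under pics/ and viewed, at most 10 in all, crops included, and the job is handed in when it is done.

Besides the shell and the picture viewer there is one more tool, called after "Emit:" as a command line: name --argument value ..., lists and objects as JSON in quotes. step_arm: Moves the arm, as the interface text tells. Its arguments: {"type":"object","properties":{"increments":{"type":"array"},"fingers":{"type":"number"},"squeeze":{"type":"number"}},"required":["increments"]}

```bash
mkdir -p pics; cat > h.py <<'E'
import numpy as np, cv2
from rig import ctrl, eyes, finish_job
from scipy.spatial.transform import Rotation as Ro
def tool():
    s=ctrl.sense(); q=s['ee_rot']; return np.array(s['eef_pos']),Ro.from_quat([q[1],q[2],q[3],q[0]]).as_matrix()
def cap(n,save=None):
    p,Rt=tool(); c=eyes.capture(n)
    if n=='wrist':
        T=np.array(c['tool_from_camera']); A=Rt@T[:3,:3]; b=Rt@T[:3,3]+p
    else:
        R=np.array(c['R']);A=R.T;b=-R.T@np.array(c['t'])
    c['A'],c['b']=A,b
    if save: cv2.imwrite('pics/'+save,c['frame'])
    return c
def lm(c,n,l):
    return [(round(d['p'],2),np.round(c['A']@np.array(d['point'])+c['b'],1).tolist()) for d in eyes.landmark_of(n,l)]
def onplane(c,u,v,z):
    x,y=(u-c['cx'])/c['fx'],(v-c['cy'])/c['fy']; r=np.hypot(x,y); s=r
    for _ in range(20): s=r/(1+c['k1']*s*s)
    k=s/r if r else 1
    d=c['A']@np.array([x*k,y*k,1]); return c['b']+d*(z-c['b'][2])/d[2]
def proj(c,X):
    q=c['A'].T@(np.array(X)-c['b']); x,y=q[:2]/q[2]; f=1+c['k1']*(x*x+y*y)
    return np.array([c['cx']+c['fx']*x*f,c['cy']+c['fy']*y*f])
E
python3 - <<'E'
from h import *
for n in ['top','scene']:
    c=cap(n,n+'0.png'); print(n, c['b'].round())
    for l in ['case','cover','cover_hinge','cover_handle','disc','strip','cross','stand','stand_seat','probe','probe_tip','screwdriver','spool','meter']:
        print(l,lm(c,n,l))
print(ctrl.sense())
E
```

```text
top [ 364.   55. 1114.]
case [(0.62, [581.0, 2.1, 0.9])]Traceback (most recent call last):
  File "<stdin>", line 5, in <module>
  File "h.py", line 16, in lm
    return [(round(d['p'],2),np.round(c['A']@np.array(d['point'])+c['b'],1).tolist()) for d in eyes.landmark_of(n,l)]
                                                                                               ~~~~~~~~~~~~~~~~^^^^^
ValueError: it knows: case, cover_handle, cover_hinge, cross, disc, meter, probe, probe_tip, screwdriver, spool, stand, stand_seat, strip
```

View pics/top0.png

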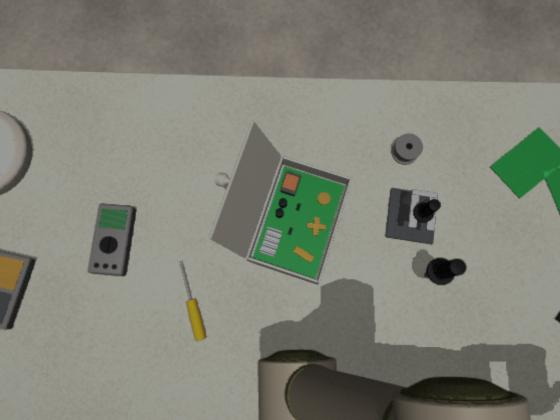

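The top view shows the case at (300,220) with the disc at (324,198), cross at (316,226) and strip at (303,254). The stand with its probe is at (425,210), and a look-alike probe stands at (445,270).

```bash
python3 - <<'E'
from h import *
for n in ['top','scene']:
    c=cap(n,n+'0.png'); print(n, c['b'].round())
    for l in ['case','cover_hinge','cover_handle','disc','strip','cross','stand','stand_seat','probe','probe_tip','screwdriver','spool','meter']:
        print(l,lm(c,n,l))
    if n=='top':
        for u,v,z in [(324,198,24),(316,226,24),(303,254,24),(348,180,55),(318,282,55),(248,261,55),(284,159,55)]: print(u,v,onplane(c,u,v,z).round(1))
        im=cv2.resize(c['frame'][100:300,200:480],None,fx=2.85,fy=2.85,interpolation=cv2.INTER_CUBIC); cv2.imwrite('pics/topcrop.png',im)
print(ctrl.sense())
E
```

```text
top [ 364.   55. 1114.]
case [(0.93, [581.9, 6.5, 2.9])]
cover_hinge [(0.97, [607.4, 84.6, 59.2])]
cover_handle [(0.63, [628.7, 174.6, 176.2])]
disc [(0.67, [632.7, -49.3, 19.5])]
strip [(0.41, [500.7, -3.0, 18.8])]
cross []
stand [(0.84, [588.0, -250.9, -0.2])]
stand_seat [(0.6, [594.8, -253.2, 99.5])]
probe [(0.89, [468.8, -282.4, 98.7]), (0.79, [592.6, -254.3, 101.9])]
probe_tip []
screwdriver [(0.59, [392.1, 254.0, 1.8])]
spool [(0.66, [758.7, -245.9, -0.4])]
meter [(0.69, [521.3, 434.9, 2.1])]
324 198 [633.5 -49.5  24. ]
316 226 [566.8 -31.7  24. ]
303 254 [501.6  -3.1  24. ]
348 180 [ 669.5 -100.5   55. ]
318 282 [437.8 -35.   55. ]
248 261 [478.5 118.8  55. ]
284 159 [715.2  46.1  55. ]
scene [1412.  584.  742.]
case [(0.85, [577.7, 9.2, -0.6])]
cover_hinge [(0.57, [604.5, 92.1, 57.9])]
cover_handle [(0.89, [626.2, 175.5, 171.7])]
disc [(0.61, [563.5, -28.7, 16.1]), (0.5, [629.8, -45.5, 21.1])]
strip []
cross [(0.58, [562.6, -34.2, 15.8])]
stand [(0.56, [585.7, -251.7, -2.7])]
stand_seat [(0.55, [581.1, -251.7, 97.5])]
probe [(0.75, [460.3, -283.3, 99.5]), (0.7, [586.9, -249.8
[... 257 characters left out ...]
2.6])]
{'time_s': 1.5, 'joints': array([-1.51740665e+00,  3.12911728e-01,  1.49772115e+00, -3.12307457e-05,
        1.33099081e+00, -2.23390877e-01]), 'dq': array([-0.0005878 ,  0.00034941, -0.00039499,  0.00123388,  0.00095461,
       -0.00059238]), 'tau': array([ 9.57540215e-04, -4.12165296e+01, -2.59898919e+01, -1.27292774e-04,
        5.03947249e-04, -8.45669263e-06]), 'eef_pos': array([ 143.44757776, -505.02225412,  256.28020277]), 'ee_rot': array([-1.67483448e-05,  9.90438827e-01,  1.37952635e-01, -1.37963732e-05]), 'force': array([-0.44221799, -0.78724099, -0.06143614]), 'wrist_torque': array([-0.0112394 ,  0.00372803,  0.03637973]), 'grip_force': 0.0, 'grip_width': 1.002426904810343}
```

View pics/scene0.png

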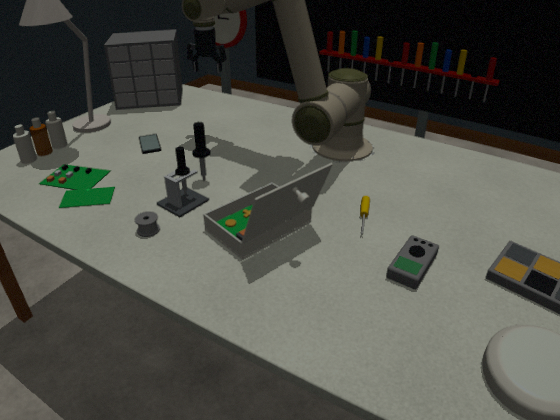

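View pics/topcrop.png

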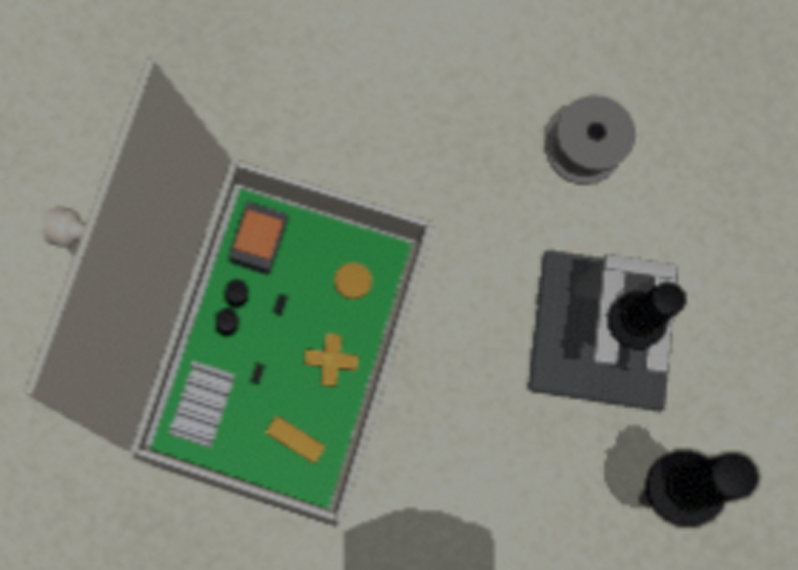

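The scene view confirms the smaller probe is in the fork at (181,160) and the larger look-alike stands free at (200,140). The fork opens toward the robot. I'll move toward the stand.

Emit:
step_arm --increments '[{"dx": 1, "dy": -0.24, "dz": -0.3}, {"dx": 1, "dy": -0.24, "dz": -0.3}, {"dx": 1, "dy": -0.24, "dz": -0.3}, {"dx": 1, "dy": -0.24, "dz": -0.3}, {"dx": 1, "dy": -0.24, "dz": -0.3}]' --fingers 60 --squeeze 40

```text
invalid input at $.increments[0]: expected keys dx, dy, dz, wx, wy, wz
```

Emit:
step_arm --increments '[{"dx": 1, "dy": -0.24}, {"dx": 1, "dy": -0.24}, {"dx": 1, "dy": -0.24}, {"dx": 1, "dy": -0.24}, {"dx": 1, "dy": -0.24}]'

```text
invalid input at $.increments[0]: expected keys dx, dy, dz, wx, wy, wz
```

Emit:
step_arm --increments '[{"dx": 1, "dy": -0.24}, {"dx": 1, "dy": -0.24}, {"dx": 1, "dy": -0.24}, {"dx": 1, "dy": -0.24}, {}]'

```text
invalid input at $.increments[0]: expected keys dx, dy, dz, wx, wy, wz
```

```bash
python3 - <<'E'
from h import *
c=cap('wrist','w1.png'); print(tool()[0],c['A'],c['b'])
for l in ['probe','stand_seat','stand','disc','cross']: print(l,lm(c,'wrist',l))
E
```

```text
[ 143.46956769 -505.03905117  256.31035669] [[ 0.27409861 -0.92872022 -0.24969724]
 [-0.96170037 -0.26511238 -0.06962638]
 [-0.00153441  0.25921842 -0.96581751]] [ 205.71098267 -485.79909423  373.63365861]
probe []
stand_seat []
stand []
disc []
cross []
```

View pics/w1.png

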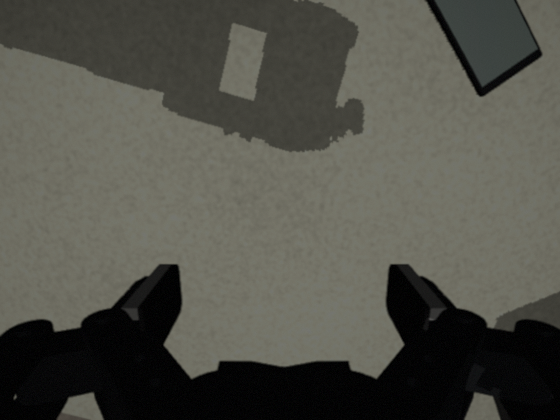

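The wrist view only shows bench: nothing moved because every row needs all six keys. I'll resend.

Emit:
step_arm --increments '[{"dx": 1, "dy": -0.24, "dz": -0.3, "wx": 0, "wy": 0, "wz": 0}, {"dx": 1, "dy": -0.24, "dz": -0.3, "wx": 0, "wy": 0, "wz": 0}, {"dx": 1, "dy": -0.24, "dz": -0.3, "wx": 0, "wy": 0, "wz": 0}, {"dx": 1, "dy": -0.24, "dz": -0.3, "wx": 0, "wy": 0, "wz": 0}, {"dx": 1, "dy": -0.24, "dz": -0.3, "wx": 0, "wy": 0, "wz": 0}]' --fingers 60 --squeeze 40

```text
time_s: 2.3
eef_pos: [256.4, -441.4, 294.1]
ee_rot: [0.0, 0.99, 0.138, 0.0]
force: [-0.4, 0.4, -0.5]
grip_width: 0.705
grip_force: 0.0
```

Emit:
step_arm --increments '[{"dx": 1, "dy": -0.24, "dz": 0, "wx": 0, "wy": 0, "wz": 0}, {"dx": 1, "dy": -0.24, "dz": 0, "wx": 0, "wy": 0, "wz": 0}, {"dx": 1, "dy": -0.24, "dz": 0, "wx": 0, "wy": 0, "wz": 0}, {"dx": 1, "dy": -0.24, "dz": 0, "wx": 0, "wy": 0, "wz": 0}, {"dx": 1, "dy": -0.24, "dz": 0, "wx": 0, "wy": 0, "wz": 0}]'

```text
time_s: 2.8
eef_pos: [368.4, -378.4, 293.8]
ee_rot: [0.0, 0.99, 0.138, 0.0]
force: [1.1, -0.6, 0.5]
grip_width: 0.706
grip_force: 0.0
```

Emit:
step_arm --increments '[{"dx": 1, "dy": -0.24, "dz": 0, "wx": 0, "wy": 0, "wz": 0}, {"dx": 1, "dy": -0.24, "dz": 0, "wx": 0, "wy": 0, "wz": 0}, {"dx": 1, "dy": -0.24, "dz": 0, "wx": 0, "wy": 0, "wz": 0}, {"dx": 1, "dy": -0.24, "dz": 0, "wx": 0, "wy": 0, "wz": 0}, {"dx": 0, "dy": 0, "dz": 0, "wx": 0, "wy": 0, "wz": 0}]'

```text
time_s: 3.3
eef_pos: [458.9, -327.1, 293.5]
ee_rot: [-0.0, 0.99, 0.139, 0.0]
force: [-0.7, -0.6, -0.4]
grip_width: 0.704
grip_force: 0.0
```

```bash
python3 - <<'E'
from h import *
c=cap('wrist','w2.png'); print(tool()[0],c['b'])
for l in ['probe','stand_seat','stand','disc','cross']: print(l,lm(c,'wrist',l))
E
```

```text
[ 457.80589602 -327.95009395  293.56617851] [ 521.09307387 -307.77640738  410.92347758]
probe [(0.86, [590.2, -254.5, 98.8]), (0.83, [467.8, -282.6, 96.7])]
stand_seat []
stand [(0.89, [585.6, -251.6, -0.2])]
disc []
cross [(0.63, [566.4, -32.1, 20.2])]
```

View pics/w2.png

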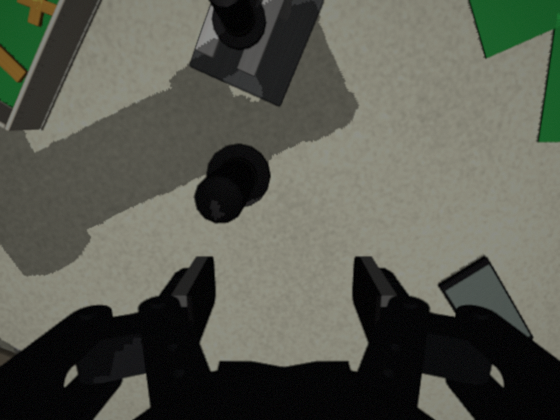

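The wrist view shows the stand probe at top (240,20) and the larger probe at (235,180), clear of my path. I'll move closer and re-measure.

Emit:
step_arm --increments '[{"dx": 1, "dy": -0.24, "dz": 0, "wx": 0, "wy": 0, "wz": 0}, {"dx": 1, "dy": -0.24, "dz": 0, "wx": 0, "wy": 0, "wz": 0}, {"dx": 1, "dy": -0.24, "dz": 0, "wx": 0, "wy": 0, "wz": 0}, {"dx": 0.2, "dy": 0, "dz": 0, "wx": 0, "wy": 0, "wz": 0}, {"dx": 0, "dy": 0, "dz": 0, "wx": 0, "wy": 0, "wz": 0}]'

```text
time_s: 4.1
eef_pos: [529.1, -289.6, 293.6]
ee_rot: [-0.0, 0.99, 0.138, -0.0]
force: [-0.1, -0.5, -0.7]
grip_width: 0.699
grip_force: 0.0
```

```bash
python3 - <<'E'
from h import *
c=cap('wrist','w3.png'); print(tool()[0],c['b'])
for l in ['probe','stand_seat','stand','disc','cross']: print(l,lm(c,'wrist',l))
im=c['frame'].copy()
for z in (0,8,80):
  r=22 if z<80 else 12.5
  for a in np.linspace(0,6.28,24):
    p=proj(c,[590+r*np.cos(a),-254+r*np.sin(a),100+z]); cv2.circle(im,tuple(int(v) for v in p),1,(0,0,255) if z<80 else (0,255,255),-1)
S=np.array([590,-254,100]);ya=-0.1
for x,y in [(-33,11),(39,11),(39,-11),(-33,-11),(-33,27),(-33,-27)]:
    p=proj(c,S+[x*np.cos(ya)-y*np.sin(ya),x*np.sin(ya)+y*np.cos(ya),0]); cv2.circle(im,tuple(int(v) for v in p),3,(255,0,0),-1)
cv2.imwrite('pics/w3o.png',cv2.convertScaleAbs(im,alpha=1.8,beta=15))
E
```

```text
[ 528.65995206 -289.95705822  293.6814868 ] [ 591.41446696 -270.36252907  410.92090516]
probe [(0.79, [588.6, -249.6, 99.9])]
stand_seat []
stand []
disc [(0.91, [629.9, -47.1, 21.2])]
cross [(0.82, [564.3, -27.7, 15.3])]
```

View pics/w3o.png

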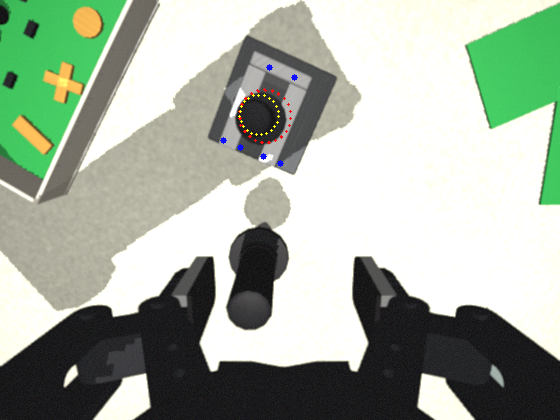

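The overlay fits the fork and probe to about 3 mm, with the probe at about (588.5,-251). I'll grasp it.

Emit:
step_arm --increments '[{"dx": 0.91, "dy": -0.28, "dz": 0, "wx": 0, "wy": 0, "wz": 0}, {"dx": 0.91, "dy": -0.28, "dz": 0, "wx": 0, "wy": 0, "wz": 0}, {"dx": 0.91, "dy": -0.28, "dz": 0, "wx": 0, "wy": 0, "wz": 0}, {"dx": 0, "dy": 0, "dz": 0.5, "wx": 0, "wy": 0, "wz": 0}, {"dx": 0, "dy": 0, "dz": 0.84, "wx": 0, "wy": 0, "wz": 0}]'

```text
time_s: 4.9
eef_pos: [589.2, -250.8, 260.4]
ee_rot: [0.001, 0.99, 0.138, 0.001]
force: [-0.2, -0.8, -0.3]
grip_width: 0.7
grip_force: 0.0
```

Emit:
step_arm --increments '[{"dx": 0, "dy": 0, "dz": 1, "wx": 0, "wy": 0, "wz": 0}, {"dx": 0, "dy": 0, "dz": 1, "wx": 0, "wy": 0, "wz": 0}, {"dx": 0, "dy": 0, "dz": 1, "wx": 0, "wy": 0, "wz": 0}, {"dx": 0, "dy": 0, "dz": 1, "wx": 0, "wy": 0, "wz": 0}, {"dx": 0, "dy": 0, "dz": 0.5, "wx": 0, "wy": 0, "wz": 0}]'

```text
time_s: 5.4
eef_pos: [587.6, -250.7, 145.2]
ee_rot: [-0.001, 0.99, 0.138, -0.001]
force: [-0.2, -0.4, 1.6]
grip_width: 0.704
grip_force: 0.0
```

Emit:
step_arm --increments '[{"dx": 0, "dy": 0, "dz": 0, "wx": 0, "wy": 0, "wz": 0}, {"dx": 0, "dy": 0, "dz": 0, "wx": 0, "wy": 0, "wz": 0}, {"dx": 0, "dy": 0, "dz": 0, "wx": 0, "wy": 0, "wz": 0}, {"dx": 0, "dy": 0, "dz": 0, "wx": 0, "wy": 0, "wz": 0}, {"dx": 0, "dy": 0, "dz": 0, "wx": 0, "wy": 0, "wz": 0}]' --fingers 0 --squeeze 40

```text
time_s: 5.9
eef_pos: [589.6, -251.0, 149.3]
ee_rot: [0.001, 0.99, 0.138, 0.001]
force: [-1.0, -0.9, 6.1]
grip_width: 0.278
grip_force: 39.7
```

Emit:
step_arm --increments '[{"dx": 0, "dy": 0, "dz": 0, "wx": 0, "wy": 0, "wz": 0}, {"dx": 0, "dy": 0, "dz": 0, "wx": 0, "wy": 0, "wz": 0}, {"dx": 0, "dy": 0, "dz": 0, "wx": 0, "wy": 0, "wz": 0}]'

```text
time_s: 6.2
eef_pos: [589.5, -251.0, 149.2]
ee_rot: [0.001, 0.99, 0.138, 0.001]
force: [-1.7, -1.2, 5.7]
grip_width: 0.281
grip_force: 39.7
```

Grasped. Width 0.28 is about 24 mm, which matches the handle. I'll lift it and carry it over the disc.

Emit:
step_arm --increments '[{"dx": 0, "dy": 0, "dz": -0.4, "wx": 0, "wy": 0, "wz": 0}, {"dx": 0, "dy": 0, "dz": -0.8, "wx": 0, "wy": 0, "wz": 0}, {"dx": 0, "dy": 0, "dz": -0.8, "wx": 0, "wy": 0, "wz": 0}, {"dx": 0, "dy": 0, "dz": -0.8, "wx": 0, "wy": 0, "wz": 0}, {"dx": 0, "dy": 0, "dz": -0.8, "wx": 0, "wy": 0, "wz": 0}]'

```text
time_s: 6.7
eef_pos: [589.0, -250.3, 239.0]
ee_rot: [-0.0, 0.99, 0.138, -0.0]
force: [0.1, 0.2, -2.3]
grip_width: 0.282
grip_force: 39.3
```

Emit:
step_arm --increments '[{"dx": 0.24, "dy": -0.46, "dz": 0, "wx": 0, "wy": 0, "wz": 0}, {"dx": 0.48, "dy": -0.92, "dz": 0, "wx": 0, "wy": 0, "wz": 0}, {"dx": 0.48, "dy": -0.92, "dz": 0, "wx": 0, "wy": 0, "wz": 0}, {"dx": 0.48, "dy": -0.92, "dz": 0, "wx": 0, "wy": 0, "wz": 0}, {"dx": 0.48, "dy": -0.92, "dz": 0, "wx": 0, "wy": 0, "wz": 0}]'

```text
time_s: 7.2
eef_pos: [612.6, -134.0, 236.6]
ee_rot: [-0.001, 0.99, 0.138, -0.001]
force: [-1.0, 0.3, -1.7]
grip_width: 0.283
grip_force: 39.4
```

Emit:
step_arm --increments '[{"dx": 0.48, "dy": -0.92, "dz": 0, "wx": 0, "wy": 0, "wz": 0}, {"dx": 0.48, "dy": -0.92, "dz": 0, "wx": 0, "wy": 0, "wz": 0}, {"dx": 0.48, "dy": -0.92, "dz": 0, "wx": 0, "wy": 0, "wz": 0}, {"dx": 0.24, "dy": -0.46, "dz": 0, "wx": 0, "wy": 0, "wz": 0}, {"dx": 0, "dy": 0, "dz": 0, "wx": 0, "wy": 0, "wz": 0}]'

```text
time_s: 7.7
eef_pos: [631.1, -45.4, 237.1]
ee_rot: [-0.0, 0.99, 0.139, -0.0]
force: [-0.7, -0.1, -1.0]
grip_width: 0.279
grip_force: 39.5
```

```bash
python3 - <<'E'
from h import *
for n in ['wrist','top','scene']:
    c=cap(n,n+'4.png'); print(n,tool()[0])
    for l in ['disc','cross','strip','probe','probe_tip','cover_handle','cover_hinge']: print(l,lm(c,n,l))
E
```

```text
wrist [631.00369526 -46.86636403 237.19434864]
disc [(0.64, [630.3, -43.4, 18.2])]
cross [(0.59, [566.4, -27.7, 17.4])]
strip [(0.84, [500.6, 0.7, 18.0])]
probe [(0.95, [628.5, -46.5, 184.7])]
probe_tip [(0.53, [464.3, -280.2, 0.7])]
cover_handle []
cover_hinge [(0.61, [603.2, 90.1, 55.0])]
top [631.12990176 -47.85693978 237.83261169]
disc []
cross [(0.36, [394.3, 251.4, 3.9])]
strip [(0.47, [581.4, 3.3, 2.1])]
probe [(0.7, [459.6, -282.8, 99.2])]
probe_tip []
cover_handle [(0.82, [628.5, 174.7, 174.5])]
cover_hinge [(0.64, [606.8, 86.6, 58.4])]
scene [631.20320625 -47.32263069 237.80927947]
disc [(0.48, [631.6, -47.7, 21.0]), (0.16, [759.7, -248.5, -2.8])]
cross [(0.43, [561.4, -32.9, 15.2])]
strip [(0.55, [578.5, 10.6, 0.6]), (0.17, [388.2, 244.4, 0.4])]
probe [(0.93, [629.8, -48.4, 191.4]), (0.87, [462.1, -278.8, 100.2])]
probe_tip [(0.58, [761.7, -247.8, 0.4]), (0.35, [565.1, -31.4, 14.9])]
cover_handle [(0.94, [627.3, 175.7, 171.3])]
cover_hinge [(0.69, [605.3, 93.6, 58.8]), (0.61, [562.3, -33.6, 13.8])]
```

View pics/wrist4.png

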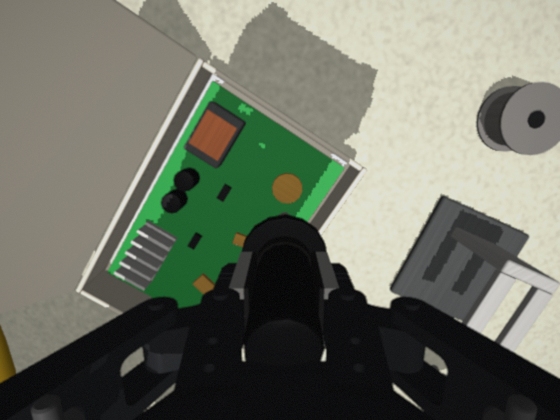

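The wrist view shows the probe upright in the grip and the disc at (287,188). The tip's projected position agrees with the disc to within about 3 mm. I'll lower it.

Emit:
step_arm --increments '[{"dx": 0, "dy": 0, "dz": 0.6, "wx": 0, "wy": 0, "wz": 0}, {"dx": 0, "dy": 0, "dz": 0.9, "wx": 0, "wy": 0, "wz": 0}, {"dx": 0, "dy": 0, "dz": 0.9, "wx": 0, "wy": 0, "wz": 0}, {"dx": 0, "dy": 0, "dz": 0.7, "wx": 0, "wy": 0, "wz": 0}, {"dx": 0, "dy": 0, "dz": 0.3, "wx": 0, "wy": 0, "wz": 0}]'

```text
time_s: 9.4
eef_pos: [630.6, -47.2, 151.0]
ee_rot: [-0.001, 0.99, 0.138, -0.001]
force: [1.6, 0.4, -1.7]
grip_width: 0.285
grip_force: 39.5
```

Emit:
step_arm --increments '[{"dx": 0, "dy": 0, "dz": 0.1, "wx": 0, "wy": 0, "wz": 0}, {"dx": 0, "dy": 0, "dz": 0.1, "wx": 0, "wy": 0, "wz": 0}, {"dx": 0, "dy": 0, "dz": 0.06, "wx": 0, "wy": 0, "wz": 0}, {"dx": 0, "dy": 0, "dz": 0, "wx": 0, "wy": 0, "wz": 0}]'

```text
time_s: 9.8
eef_pos: [631.5, -47.4, 147.0]
ee_rot: [0.0, 0.99, 0.138, 0.001]
force: [0.7, -0.3, 0.3]
grip_width: 0.281
grip_force: 39.5
```

Emit:
step_arm --increments '[{"dx": 0, "dy": 0, "dz": 0.08, "wx": 0, "wy": 0, "wz": 0}, {"dx": 0, "dy": 0, "dz": 0.08, "wx": 0, "wy": 0, "wz": 0}, {"dx": 0, "dy": 0, "dz": 0, "wx": 0, "wy": 0, "wz": 0}, {"dx": 0, "dy": 0, "dz": 0, "wx": 0, "wy": 0, "wz": 0}, {"dx": 0, "dy": 0, "dz": 0, "wx": 0, "wy": 0, "wz": 0}]'

```text
time_s: 10.3
eef_pos: [631.4, -47.4, 142.6]
ee_rot: [0.0, 0.99, 0.138, 0.0]
force: [0.5, -0.2, 2.0]
grip_width: 0.281
grip_force: 39.7
```

Emit:
step_arm --increments '[{"dx": 0, "dy": 0, "dz": 0, "wx": 0, "wy": 0, "wz": 0}, {"dx": 0, "dy": 0, "dz": 0, "wx": 0, "wy": 0, "wz": 0}]'

```text
time_s: 10.5
eef_pos: [631.3, -47.4, 142.4]
ee_rot: [0.0, 0.99, 0.138, 0.0]
force: [0.9, -0.7, 1.2]
grip_width: 0.277
grip_force: 39.8
```

Emit:
step_arm --increments '[{"dx": 0, "dy": 0, "dz": 0, "wx": 0, "wy": 0, "wz": 0}, {"dx": 0, "dy": 0, "dz": 0, "wx": 0, "wy": 0, "wz": 0}]'

```text
time_s: 10.7
eef_pos: [631.3, -47.4, 142.4]
ee_rot: [0.0, 0.99, 0.138, 0.0]
force: [1.5, -0.6, 2.5]
grip_width: 0.277
grip_force: 39.8
```

Emit:
step_arm --increments '[{"dx": 0, "dy": 0, "dz": 0, "wx": 0, "wy": 0, "wz": 0}]'

```text
time_s: 10.8
eef_pos: [631.3, -47.4, 142.3]
ee_rot: [0.0, 0.99, 0.138, 0.0]
force: [1.1, -1.4, 1.9]
grip_width: 0.284
grip_force: 39.8
```

About 3 N of contact for a second on the disc. Next, the strip.

Emit:
step_arm --increments '[{"dx": 0, "dy": 0, "dz": 0, "wx": 0, "wy": 0, "wz": 0}, {"dx": 0, "dy": 0, "dz": 0, "wx": 0, "wy": 0, "wz": 0}, {"dx": 0, "dy": 0, "dz": -0.5, "wx": 0, "wy": 0, "wz": 0}, {"dx": 0, "dy": 0, "dz": -1, "wx": 0, "wy": 0, "wz": 0}, {"dx": 0, "dy": 0, "dz": -0.9, "wx": 0, "wy": 0, "wz": 0}]'

```text
time_s: 11.3
eef_pos: [630.7, -47.0, 203.4]
ee_rot: [-0.0, 0.99, 0.138, -0.001]
force: [0.8, 0.4, -1.2]
grip_width: 0.282
grip_force: 39.5
```

Emit:
step_arm --increments '[{"dx": -0.75, "dy": -0.53, "dz": 0, "wx": 0, "wy": 0, "wz": 0}, {"dx": -0.75, "dy": -0.53, "dz": 0, "wx": 0, "wy": 0, "wz": 0}, {"dx": -0.75, "dy": -0.53, "dz": 0, "wx": 0, "wy": 0, "wz": 0}, {"dx": -0.75, "dy": -0.53, "dz": 0, "wx": 0, "wy": 0, "wz": 0}, {"dx": -0.75, "dy": -0.53, "dz": 0, "wx": 0, "wy": 0, "wz": 0}]'

```text
time_s: 11.8
eef_pos: [521.6, -8.7, 202.6]
ee_rot: [-0.0, 0.99, 0.138, -0.001]
force: [0.3, 0.9, -1.3]
grip_width: 0.287
grip_force: 39.6
```

Emit:
step_arm --increments '[{"dx": -0.75, "dy": -0.53, "dz": 0, "wx": 0, "wy": 0, "wz": 0}, {"dx": 0, "dy": 0, "dz": 0, "wx": 0, "wy": 0, "wz": 0}, {"dx": 0, "dy": 0, "dz": 0, "wx": 0, "wy": 0, "wz": 0}]'

```text
time_s: 12.1
eef_pos: [501.3, -1.5, 202.9]
ee_rot: [0.0, 0.99, 0.138, 0.0]
force: [0.2, 0.9, -1.1]
grip_width: 0.277
grip_force: 39.5
```

```bash
python3 - <<'E'
from h import *
for n in ['wrist','top','scene']:
    c=cap(n,n+'5.png'); print(n,tool()[0])
    for l in ['strip','probe','probe_tip']: print(l,lm(c,n,l))
c=cap('top')
ms=eyes.cut_out('top','probe')
# strip brass outline from first top picture
im=cv2.imread('pics/top0.png'); h=cv2.cvtColor(im,cv2.COLOR_BGR2HSV)
m=cv2.inRange(h,(12,120,90),(28,255,255)); m[:,:285]=0;m[:,340:]=0;m[:180]=0;m[270:]=0
k,lab,st,ce=cv2.connectedComponentsWithStats(m)
for i in range(1,k):
    if st[i,4]>20: print(st[i],onplane(c,*ce[i],24).round(1))
E
```

```text
wrist [501.68720187  -1.71397451 202.69004659]
strip [(0.95, [500.4, 0.5, 18.0])]
probe [(0.87, [498.7, -3.8, 152.3])]
probe_tip [(0.46, [465.5, -281.3, 2.1])]
top [501.6192454   -1.80558385 202.14339138]
strip []
probe [(0.66, [463.6, -283.8, 98.2]), (0.62, [501.2, -3.4, 153.3]), (0.54, [587.8, -250.0, 2.8])]
probe_tip []
scene [501.35411625  -1.66666786 202.16596458]
strip []
probe [(0.78, [460.1, -282.1, 96.9]), (0.64, [499.3, -2.1, 154.4])]
probe_tip [(0.36, [500.7, -0.9, 155.1])]
[286 180   7   8  24] [663.   33.1  24. ]
[318 193  12  12 119] [633.1 -48.   24. ]
[307 217  18  18 151] [567.1 -30.5  24. ]
[294 247  19  15 134] [502.   -3.6  24. ]
```

The strip centre from every view agrees with the TCP to about 2 mm. I'll press.

Emit:
step_arm --increments '[{"dx": 0, "dy": 0, "dz": 0.6, "wx": 0, "wy": 0, "wz": 0}, {"dx": 0, "dy": 0, "dz": 0.9, "wx": 0, "wy": 0, "wz": 0}, {"dx": 0, "dy": 0, "dz": 0.5, "wx": 0, "wy": 0, "wz": 0}, {"dx": 0, "dy": 0, "dz": 0.12, "wx": 0, "wy": 0, "wz": 0}, {"dx": 0, "dy": 0, "dz": 0.1, "wx": 0, "wy": 0, "wz": 0}]'

```text
time_s: 13.3
eef_pos: [501.4, -1.6, 147.0]
ee_rot: [0.0, 0.99, 0.138, 0.0]
force: [-0.4, -0.6, -0.2]
grip_width: 0.281
grip_force: 39.5
```

Emit:
step_arm --increments '[{"dx": 0, "dy": 0, "dz": 0.1, "wx": 0, "wy": 0, "wz": 0}, {"dx": 0, "dy": 0, "dz": 0.08, "wx": 0, "wy": 0, "wz": 0}, {"dx": 0, "dy": 0, "dz": 0, "wx": 0, "wy": 0, "wz": 0}, {"dx": 0, "dy": 0, "dz": 0, "wx": 0, "wy": 0, "wz": 0}, {"dx": 0, "dy": 0, "dz": 0, "wx": 0, "wy": 0, "wz": 0}]'

```text
time_s: 13.8
eef_pos: [501.4, -1.6, 142.6]
ee_rot: [0.0, 0.99, 0.138, 0.0]
force: [0.0, 0.4, 2.6]
grip_width: 0.282
grip_force: 39.7
```

Emit:
step_arm --increments '[{"dx": 0, "dy": 0, "dz": 0, "wx": 0, "wy": 0, "wz": 0}, {"dx": 0, "dy": 0, "dz": 0, "wx": 0, "wy": 0, "wz": 0}, {"dx": 0, "dy": 0, "dz": 0, "wx": 0, "wy": 0, "wz": 0}]'

```text
time_s: 14.1
eef_pos: [501.4, -1.6, 142.4]
ee_rot: [0.0, 0.99, 0.138, 0.0]
force: [-1.0, 0.4, 1.6]
grip_width: 0.281
grip_force: 39.7
```

Emit:
step_arm --increments '[{"dx": 0, "dy": 0, "dz": 0, "wx": 0, "wy": 0, "wz": 0}, {"dx": 0, "dy": 0, "dz": 0, "wx": 0, "wy": 0, "wz": 0}, {"dx": 0, "dy": 0, "dz": 0, "wx": 0, "wy": 0, "wz": 0}]'

```text
time_s: 14.4
eef_pos: [501.3, -1.6, 142.3]
ee_rot: [0.0, 0.99, 0.138, 0.0]
force: [0.3, -1.7, 0.8]
grip_width: 0.284
grip_force: 39.7
```

Pressed at about 3 N. I'll return the probe to the fork.

Emit:
step_arm --increments '[{"dx": 0, "dy": 0, "dz": -0.5, "wx": 0, "wy": 0, "wz": 0}, {"dx": 0, "dy": 0, "dz": -0.9, "wx": 0, "wy": 0, "wz": 0}, {"dx": 0, "dy": 0, "dz": -1, "wx": 0, "wy": 0, "wz": 0}, {"dx": 0, "dy": 0, "dz": -1, "wx": 0, "wy": 0, "wz": 0}, {"dx": 0, "dy": 0, "dz": -0.7, "wx": 0, "wy": 0, "wz": 0}]'

```text
time_s: 14.9
eef_pos: [501.3, -1.5, 247.0]
ee_rot: [0.0, 0.99, 0.138, 0.001]
force: [0.0, 0.0, -1.2]
grip_width: 0.283
grip_force: 39.6
```

Emit:
step_arm --increments '[{"dx": 0.06, "dy": 0.5, "dz": 0, "wx": 0, "wy": 0, "wz": 0}, {"dx": 0.06, "dy": 0.96, "dz": 0, "wx": 0, "wy": 0, "wz": 0}, {"dx": 0.06, "dy": 0.96, "dz": 0, "wx": 0, "wy": 0, "wz": 0}, {"dx": 0.06, "dy": 0.96, "dz": 0, "wx": 0, "wy": 0, "wz": 0}, {"dx": 0.06, "dy": 0.96, "dz": 0, "wx": 0, "wy": 0, "wz": 0}]'

```text
time_s: 15.4
eef_pos: [538.1, -105.5, 243.6]
ee_rot: [-0.0, 0.99, 0.138, -0.001]
force: [0.5, -0.0, -2.1]
grip_width: 0.281
grip_force: 39.6
```

Emit:
step_arm --increments '[{"dx": 0.06, "dy": 0.96, "dz": 0, "wx": 0, "wy": 0, "wz": 0}, {"dx": 0.06, "dy": 0.96, "dz": 0, "wx": 0, "wy": 0, "wz": 0}, {"dx": 0.06, "dy": 0.96, "dz": 0, "wx": 0, "wy": 0, "wz": 0}, {"dx": 0.06, "dy": 0.96, "dz": 0, "wx": 0, "wy": 0, "wz": 0}, {"dx": 0.06, "dy": 0.96, "dz": 0, "wx": 0, "wy": 0, "wz": 0}]'

```text
time_s: 15.9
eef_pos: [578.0, -219.0, 243.4]
ee_rot: [-0.001, 0.99, 0.138, -0.001]
force: [0.6, -0.5, -1.3]
grip_width: 0.282
grip_force: 39.6
```

Emit:
step_arm --increments '[{"dx": 0.07, "dy": 0.96, "dz": 0, "wx": 0, "wy": 0, "wz": 0}, {"dx": 0, "dy": 0.46, "dz": 0, "wx": 0, "wy": 0, "wz": 0}, {"dx": 0, "dy": 0, "dz": 0, "wx": 0, "wy": 0, "wz": 0}, {"dx": 0, "dy": 0, "dz": 0, "wx": 0, "wy": 0, "wz": 0}]'

```text
time_s: 16.3
eef_pos: [589.2, -250.5, 244.3]
ee_rot: [-0.001, 0.99, 0.138, -0.0]
force: [-0.1, -0.1, -2.1]
grip_width: 0.282
grip_force: 39.6
```

Emit:
step_arm --increments '[{"dx": 0, "dy": 0.02, "dz": 0.5, "wx": 0, "wy": 0, "wz": 0}, {"dx": 0, "dy": 0, "dz": 0.8, "wx": 0, "wy": 0, "wz": 0}, {"dx": 0, "dy": 0, "dz": 0.9, "wx": 0, "wy": 0, "wz": 0}, {"dx": 0, "dy": 0, "dz": 0.9, "wx": 0, "wy": 0, "wz": 0}, {"dx": 0, "dy": 0, "dz": 0.5, "wx": 0, "wy": 0, "wz": 0}]'

```text
time_s: 16.8
eef_pos: [588.8, -250.2, 152.3]
ee_rot: [-0.001, 0.99, 0.138, -0.001]
force: [0.2, -0.5, -1.4]
grip_width: 0.277
grip_force: 39.6
```

Emit:
step_arm --increments '[{"dx": 0, "dy": 0, "dz": 0.1, "wx": 0, "wy": 0, "wz": 0}, {"dx": 0, "dy": 0, "dz": 0.05, "wx": 0, "wy": 0, "wz": 0}, {"dx": 0, "dy": 0, "dz": 0, "wx": 0, "wy": 0, "wz": 0}]'

```text
time_s: 17.1
eef_pos: [590.0, -251.5, 152.0]
ee_rot: [0.001, 0.99, 0.138, 0.001]
force: [0.0, 0.5, -1.3]
grip_width: 0.279
grip_force: 39.6
```

Emit:
step_arm --increments '[{"dx": 0, "dy": 0, "dz": 0.08, "wx": 0, "wy": 0, "wz": 0}, {"dx": 0, "dy": 0, "dz": 0, "wx": 0, "wy": 0, "wz": 0}]'

```text
time_s: 17.3
eef_pos: [589.7, -251.5, 149.4]
ee_rot: [0.0, 0.99, 0.138, 0.0]
force: [0.9, -0.5, -2.0]
grip_width: 0.283
grip_force: 39.6
```

Emit:
step_arm --increments '[{"dx": 0, "dy": 0, "dz": 0.04, "wx": 0, "wy": 0, "wz": 0}, {"dx": 0, "dy": 0, "dz": 0, "wx": 0, "wy": 0, "wz": 0}, {"dx": 0, "dy": 0, "dz": 0, "wx": 0, "wy": 0, "wz": 0}]'

```text
time_s: 17.6
eef_pos: [589.8, -251.6, 149.2]
ee_rot: [0.0, 0.99, 0.138, 0.0]
force: [-2.0, 0.9, 4.9]
grip_width: 0.282
grip_force: 40.2
```

The collar is on the fork. I'll release, rise and check.

Emit:
step_arm --increments '[{"dx": 0, "dy": 0, "dz": 0, "wx": 0, "wy": 0, "wz": 0}, {"dx": 0, "dy": 0, "dz": 0, "wx": 0, "wy": 0, "wz": 0}, {"dx": 0, "dy": 0, "dz": 0, "wx": 0, "wy": 0, "wz": 0}, {"dx": 0, "dy": 0, "dz": 0, "wx": 0, "wy": 0, "wz": 0}, {"dx": 0, "dy": 0, "dz": -0.3, "wx": 0, "wy": 0, "wz": 0}]' --fingers 60

```text
time_s: 18.1
eef_pos: [589.3, -251.2, 154.8]
ee_rot: [-0.001, 0.99, 0.138, -0.001]
force: [0.1, -0.1, -1.3]
grip_width: 0.703
grip_force: 0.0
```

Emit:
step_arm --increments '[{"dx": 0, "dy": 0, "dz": -0.7, "wx": 0, "wy": 0, "wz": 0}, {"dx": 0, "dy": 0, "dz": -1, "wx": 0, "wy": 0, "wz": 0}, {"dx": 0, "dy": 0, "dz": -1, "wx": 0, "wy": 0, "wz": 0}, {"dx": 0, "dy": 0, "dz": -1, "wx": 0, "wy": 0, "wz": 0}, {"dx": 0, "dy": 0, "dz": -1, "wx": 0, "wy": 0, "wz": 0}]'

```text
time_s: 18.6
eef_pos: [589.6, -251.4, 274.8]
ee_rot: [0.0, 0.99, 0.138, 0.0]
force: [-0.3, 0.0, -0.1]
grip_width: 0.703
grip_force: 0.0
```

Emit:
step_arm --increments '[{"dx": 0, "dy": 0, "dz": -1, "wx": 0, "wy": 0, "wz": 0}, {"dx": 0, "dy": 0, "dz": -1, "wx": 0, "wy": 0, "wz": 0}, {"dx": 0, "dy": 0, "dz": -1, "wx": 0, "wy": 0, "wz": 0}, {"dx": 0, "dy": 0, "dz": 0, "wx": 0, "wy": 0, "wz": 0}]' --fingers 0

```text
time_s: 19.0
eef_pos: [590.0, -251.7, 352.3]
ee_rot: [0.002, 0.99, 0.138, 0.003]
force: [-0.3, -0.7, -0.3]
grip_width: 0.019
grip_force: 0.0
```

```bash
python3 - <<'E'
from h import *
for n in ['top','scene']:
    c=cap(n,n+'6.png'); print(n,tool()[0])
    for l in ['probe','stand_seat','cover_handle','cover_hinge']: print(l,lm(c,n,l))
    if n=='top':
        hx=np.array([.272,.962,0]);hy=np.array([-.962,.272,0]);H=np.array([604.5,88.5,56.])
        for th in (1.7,1.8,1.9,1.95):
            E=H+170*(-np.cos(th)*hx+np.sin(th)*np.array([0,0,1]))
            print(th,E.round(),proj(c,E+125*hy).round(),proj(c,E-125*hy).round())
im=np.vstack([cv2.imread('pics/top6.png')[100:310,180:480],cv2.imread('pics/scene6.png')[60:270,100:400]])
im=cv2.convertScaleAbs(cv2.resize(im,None,fx=1.4,fy=1.4),alpha=1.4,beta=10); cv2.imwrite('pics/c6.png',im)
E
```

```text
top [ 589.81796067 -251.52145468  349.82912522]
probe [(0.75, [592.3, -253.6, 99.5])]
stand_seat [(0.84, [591.8, -254.0, 99.6])]
cover_handle [(0.59, [633.1, 174.7, 176.5])]
cover_hinge [(0.93, [608.1, 86.4, 58.9]), (0.16, [565.9, -34.3, 19.0])]
1.7 [610. 110. 225.] [230. 244.] [271. 124.]
1.8 [615. 126. 222.] [222. 242.] [263. 122.]
1.9 [619. 141. 217.] [214. 240.] [255. 121.]
1.95 [622. 149. 214.] [210. 239.] [251. 120.]
scene [ 589.47375329 -251.36019212  346.99596926]
probe [(0.71, [591.7, -252.3, 101.8]), (0.59, [463.2, -280.6, 95.4])]
stand_seat [(0.84, [580.8, -251.5, 97.3])]
cover_handle [(0.74, [626.9, 171.9, 168.9]), (0.27, [589.9, -253.5, 100.8])]
cover_hinge []
```

View pics/c6.png

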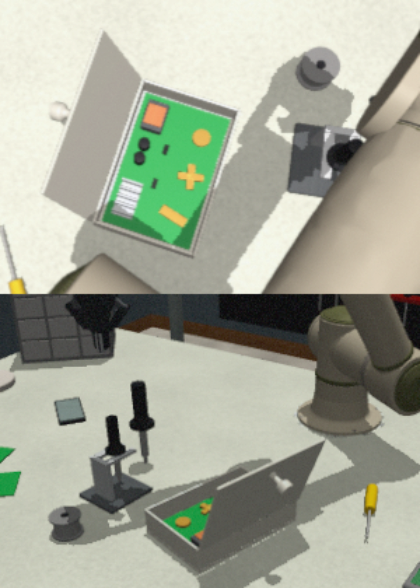

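Top and scene crops show the probe hanging upright in the fork and the cover open at about 1.93 rad, with the knob on its outer side at (60,113). I'll check the wrist range before pushing.

```bash
python3 -c "
from h import *
s=ctrl.sense();print(s['joints'].round(3),s['eef_pos'],s['time_s'])"
```

```text
[-0.586  0.555  0.91   0.     1.678  0.708] [ 589.62382536 -251.42811209  347.70086588] 19.5
```

Emit:
step_arm --increments '[{"dx": 0.27, "dy": -0.97, "dz": 0, "wx": 0, "wy": 0, "wz": 0}, {"dx": 0.27, "dy": -0.97, "dz": 0, "wx": 0, "wy": 0, "wz": 0}, {"dx": 0.27, "dy": -0.97, "dz": 0, "wx": 0, "wy": 0, "wz": 0}, {"dx": 0.27, "dy": -0.97, "dz": 0, "wx": 0, "wy": 0, "wz": 0}, {"dx": 0.27, "dy": -0.97, "dz": 0, "wx": 0, "wy": 0, "wz": 0}]'

```text
time_s: 20.0
eef_pos: [588.8, -124.6, 348.0]
ee_rot: [-0.0, 0.99, 0.138, -0.0]
force: [-0.6, 0.1, -0.5]
grip_width: -0.0
grip_force: 0.0
```

Emit:
step_arm --increments '[{"dx": 0.27, "dy": -0.97, "dz": 0, "wx": 0, "wy": 0, "wz": 0}, {"dx": 0.27, "dy": -0.97, "dz": 0, "wx": 0, "wy": 0, "wz": 0}, {"dx": 0.27, "dy": -0.97, "dz": 0, "wx": 0, "wy": 0, "wz": 0}, {"dx": 0.27, "dy": -0.97, "dz": 0, "wx": 0, "wy": 0, "wz": 0}, {"dx": 0.27, "dy": -0.97, "dz": 0, "wx": 0, "wy": 0, "wz": 0}]'

```text
time_s: 20.5
eef_pos: [588.2, 1.3, 348.0]
ee_rot: [-0.0, 0.99, 0.138, -0.0]
force: [0.5, 0.2, -0.5]
grip_width: 0.001
grip_force: 0.0
```

Emit:
step_arm --increments '[{"dx": 0.27, "dy": -0.97, "dz": 0, "wx": 0, "wy": 0, "wz": 0}, {"dx": 0.27, "dy": -0.97, "dz": 0, "wx": 0, "wy": 0, "wz": 0}, {"dx": 0.27, "dy": -0.97, "dz": 0, "wx": 0, "wy": 0, "wz": 0}, {"dx": 0.27, "dy": -0.97, "dz": 0, "wx": 0, "wy": 0, "wz": 0}, {"dx": 0.27, "dy": -0.97, "dz": 0, "wx": 0, "wy": 0, "wz": 0}]'

```text
time_s: 21.0
eef_pos: [587.5, 127.2, 348.0]
ee_rot: [-0.0, 0.99, 0.138, -0.0]
force: [-0.2, -0.6, 0.5]
grip_width: 0.005
grip_force: 0.0
```

Emit:
step_arm --increments '[{"dx": 0.27, "dy": -0.97, "dz": 0, "wx": 0, "wy": 0, "wz": 0}, {"dx": 0.27, "dy": -0.97, "dz": 0, "wx": 0, "wy": 0, "wz": 0}, {"dx": 0.27, "dy": -0.97, "dz": 0, "wx": 0, "wy": 0, "wz": 0}, {"dx": 0, "dy": 0, "dz": 0, "wx": 0, "wy": 0, "wz": 1}, {"dx": 0, "dy": 0, "dz": 0, "wx": 0, "wy": 0, "wz": 1}]'

```text
time_s: 21.5
eef_pos: [587.1, 202.4, 347.8]
ee_rot: [0.0, 0.999, 0.032, -0.0]
force: [0.3, -1.0, 0.4]
grip_width: -0.002
grip_force: 0.0
```

Emit:
step_arm --increments '[{"dx": 0, "dy": 0, "dz": 0, "wx": 0, "wy": 0, "wz": 1}, {"dx": 0, "dy": 0, "dz": 0, "wx": 0, "wy": 0, "wz": 1}, {"dx": 0, "dy": 0, "dz": 0, "wx": 0, "wy": 0, "wz": 1}, {"dx": 0, "dy": 0, "dz": 0, "wx": 0, "wy": 0, "wz": 0.27}, {"dx": 0, "dy": 0, "dz": 0, "wx": 0, "wy": 0, "wz": 0}]'

```text
time_s: 22.0
eef_pos: [587.2, 201.6, 348.0]
ee_rot: [0.0, 0.991, -0.136, -0.0]
force: [-0.5, 0.1, 0.1]
grip_width: -0.001
grip_force: 0.0
```

```bash
python3 - <<'E'
from h import *
p,R=tool(); print(p,R.round(3))
c=cap('wrist')
for l in ['cover_handle','cover_hinge']: print(l,lm(c,'wrist',l))
E
```

```text
[587.22393905 201.63098281 347.96599519] [[ 0.963 -0.27  -0.   ]
 [-0.27  -0.963 -0.   ]
 [-0.     0.    -1.   ]]
cover_handle [(0.68, [627.0, 173.2, 171.7]), (0.45, [605.5, 91.4, 54.2])]
cover_hinge [(0.65, [603.9, 91.6, 57.4])]
```

Aligned: TCP is 104 mm outside the hinge line and 45 mm clear of the knob. I'll descend and push the cover over.

Emit:
step_arm --increments '[{"dx": 0, "dy": 0, "dz": 1, "wx": 0, "wy": 0, "wz": 0}, {"dx": 0, "dy": 0, "dz": 1, "wx": 0, "wy": 0, "wz": 0}, {"dx": 0, "dy": 0, "dz": 1, "wx": 0, "wy": 0, "wz": 0}, {"dx": 0, "dy": 0, "dz": 1, "wx": 0, "wy": 0, "wz": 0}, {"dx": 0, "dy": 0, "dz": 1, "wx": 0, "wy": 0, "wz": 0}]'

```text
time_s: 22.65
eef_pos: [587.1, 201.6, 222.1]
ee_rot: [-0.0, 0.991, -0.136, 0.0]
force: [0.2, 0.5, 1.2]
grip_width: -0.001
grip_force: 0.0
```

Emit:
step_arm --increments '[{"dx": 0, "dy": 0, "dz": 0.7, "wx": 0, "wy": 0, "wz": 0}, {"dx": 0, "dy": 0.4, "dz": 0, "wx": 0, "wy": 0, "wz": 0}, {"dx": 0, "dy": 0.4, "dz": 0, "wx": 0, "wy": 0, "wz": 0}, {"dx": 0, "dy": 0.4, "dz": 0, "wx": 0, "wy": 0, "wz": 0}, {"dx": 0, "dy": 0.4, "dz": 0, "wx": 0, "wy": 0, "wz": 0}]'

```text
time_s: 23.15
eef_pos: [576.6, 162.3, 207.0]
ee_rot: [-0.0, 0.991, -0.137, 0.001]
force: [0.4, 1.8, 0.0]
grip_width: -0.002
grip_force: 0.9
```

Emit:
step_arm --increments '[{"dx": 0, "dy": 0.4, "dz": 0, "wx": 0, "wy": 0, "wz": 0}, {"dx": 0, "dy": 0.4, "dz": 0, "wx": 0, "wy": 0, "wz": 0}, {"dx": 0, "dy": 0.4, "dz": 0, "wx": 0, "wy": 0, "wz": 0}, {"dx": 0, "dy": 0.4, "dz": 0, "wx": 0, "wy": 0, "wz": 0}, {"dx": 0, "dy": 0.4, "dz": 0, "wx": 0, "wy": 0, "wz": 0}]'

```text
time_s: 23.65
eef_pos: [563.2, 115.4, 211.8]
ee_rot: [-0.001, 0.991, -0.137, 0.004]
force: [-1.0, 0.2, 14.5]
grip_width: -0.001
grip_force: 5.6
```

Upward force is growing, so the finger knuckles are likely on the cover's edge. I'll raise a little and go on.

Emit:
step_arm --increments '[{"dx": 0, "dy": -0.1, "dz": -0.5, "wx": 0, "wy": 0, "wz": 0}, {"dx": 0, "dy": 0, "dz": -0.4, "wx": 0, "wy": 0, "wz": 0}, {"dx": 0, "dy": 0, "dz": 0, "wx": 0, "wy": 0, "wz": 0}]'

```text
time_s: 23.95
eef_pos: [563.9, 117.2, 229.5]
ee_rot: [-0.0, 0.991, -0.137, 0.001]
force: [0.3, -0.5, -0.4]
grip_width: 0.004
grip_force: 0.0
```

Emit:
step_arm --increments '[{"dx": 0, "dy": 0.3, "dz": 0, "wx": 0, "wy": 0, "wz": 0}, {"dx": 0, "dy": 0.3, "dz": 0, "wx": 0, "wy": 0, "wz": 0}, {"dx": 0, "dy": 0.3, "dz": 0, "wx": 0, "wy": 0, "wz": 0}, {"dx": 0, "dy": 0, "dz": 0, "wx": 0, "wy": 0, "wz": 0}]'

```text
time_s: 24.35
eef_pos: [557.0, 94.7, 227.7]
ee_rot: [0.0, 0.99, -0.138, -0.0]
force: [0.1, 0.0, 0.2]
grip_width: 0.003
grip_force: 0.0
```

```bash
python3 - <<'E'
from h import *
p,R=tool(); print(p)
ims=[]
for n in ['top','scene']:
    c=cap(n,n+'7.png'); print(lm(c,n,'cover_handle'))
im=np.hstack([cv2.imread('pics/top7.png')[100:310,180:400],cv2.imread('pics/scene7.png')[100:310,170:390]])
cv2.imwrite('pics/c7.png',cv2.convertScaleAbs(cv2.resize(im,None,fx=1.8,fy=1.8),alpha=1.4,beta=10))
E
```

```text
[557.04122024  94.71185385 227.66938862]
[]
[(0.79, [606.5, 106.0, 201.6]), (0.28, [388.9, 244.5, -2.7])]
```

View pics/c7.png

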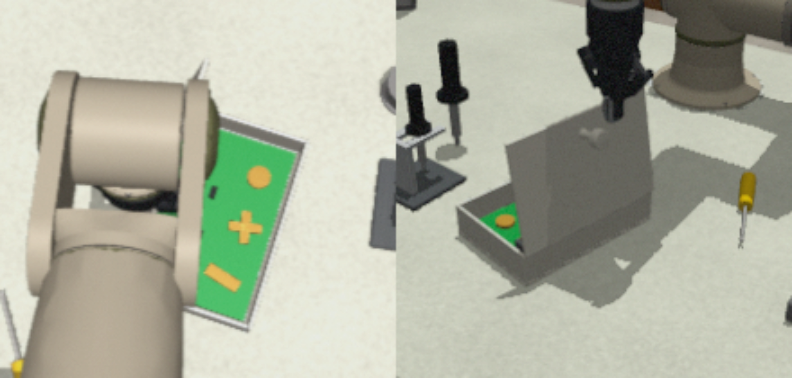

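The scene view shows the cover now leaning inward just past upright (about 1.4 rad) with the fingers behind its edge. I'll follow the arc down.

Emit:
step_arm --increments '[{"dx": 0, "dy": 0.38, "dz": 0.08, "wx": 0, "wy": 0, "wz": 0}, {"dx": 0, "dy": 0.38, "dz": 0.08, "wx": 0, "wy": 0, "wz": 0}, {"dx": 0, "dy": 0.36, "dz": 0.15, "wx": 0, "wy": 0, "wz": 0}, {"dx": 0, "dy": 0.36, "dz": 0.15, "wx": 0, "wy": 0, "wz": 0}, {"dx": 0, "dy": 0.36, "dz": 0.15, "wx": 0, "wy": 0, "wz": 0}]'

```text
time_s: 25.05
eef_pos: [544.5, 50.6, 212.4]
ee_rot: [-0.0, 0.991, -0.137, -0.0]
force: [0.1, 0.8, 0.2]
grip_width: -0.004
grip_force: 0.5
```

Emit:
step_arm --increments '[{"dx": 0, "dy": 0.36, "dz": 0.15, "wx": 0, "wy": 0, "wz": 0}, {"dx": 0, "dy": 0.31, "dz": 0.23, "wx": 0, "wy": 0, "wz": 0}, {"dx": 0, "dy": 0.31, "dz": 0.23, "wx": 0, "wy": 0, "wz": 0}, {"dx": 0, "dy": 0.31, "dz": 0.23, "wx": 0, "wy": 0, "wz": 0}, {"dx": 0, "dy": 0.31, "dz": 0.23, "wx": 0, "wy": 0, "wz": 0}]'

```text
time_s: 25.55
eef_pos: [533.8, 12.5, 185.4]
ee_rot: [-0.0, 0.991, -0.137, -0.0]
force: [-0.2, -0.7, 0.5]
grip_width: 0.001
grip_force: 0.4
```

Emit:
step_arm --increments '[{"dx": 0, "dy": 0.23, "dz": 0.31, "wx": 0, "wy": 0, "wz": 0}, {"dx": 0, "dy": 0.23, "dz": 0.31, "wx": 0, "wy": 0, "wz": 0}, {"dx": 0, "dy": 0.23, "dz": 0.31, "wx": 0, "wy": 0, "wz": 0}, {"dx": 0, "dy": 0.23, "dz": 0.31, "wx": 0, "wy": 0, "wz": 0}]'

```text
time_s: 25.95
eef_pos: [527.6, -9.5, 154.3]
ee_rot: [-0.0, 0.991, -0.137, -0.0]
force: [0.3, 0.9, -0.8]
grip_width: 0.001
grip_force: 0.3
```

```bash
python3 - <<'E'
from h import *
p,R=tool(); print(p)
for n in ['top','scene']:
    c=cap(n,n+'8.png'); print(lm(c,n,'cover_handle'))
E
```

```text
[527.56302064  -9.47620675 154.26677591]
[]
[]
```

Emit:
step_arm --increments '[{"dx": 0, "dy": 0.15, "dz": 0.36, "wx": 0, "wy": 0, "wz": 0}, {"dx": 0, "dy": 0.15, "dz": 0.36, "wx": 0, "wy": 0, "wz": 0}, {"dx": 0, "dy": 0.15, "dz": 0.36, "wx": 0, "wy": 0, "wz": 0}, {"dx": 0, "dy": 0.15, "dz": 0.36, "wx": 0, "wy": 0, "wz": 0}, {"dx": 0, "dy": 0.05, "dz": 0.36, "wx": 0, "wy": 0, "wz": 0}]'

```text
time_s: 26.65
eef_pos: [523.1, -25.2, 109.1]
ee_rot: [0.0, 0.991, -0.137, -0.0]
force: [-0.1, -0.8, 0.9]
grip_width: 0.005
grip_force: 0.3
```

Emit:
step_arm --increments '[{"dx": 0, "dy": 0.05, "dz": 0.36, "wx": 0, "wy": 0, "wz": 0}, {"dx": 0, "dy": 0, "dz": 0.3, "wx": 0, "wy": 0, "wz": 0}, {"dx": 0, "dy": 0, "dz": 0.1, "wx": 0, "wy": 0, "wz": 0}, {"dx": 0, "dy": 0, "dz": 0, "wx": 0, "wy": 0, "wz": 0}]'

```text
time_s: 27.05
eef_pos: [522.9, -25.8, 90.7]
ee_rot: [-0.0, 0.991, -0.137, -0.0]
force: [-0.3, 0.2, 1.2]
grip_width: 0.003
grip_force: 0.0
```

Press down in small steps until a firm contact.

Emit:
step_arm --increments '[{"dx": 0, "dy": 0, "dz": 0.1, "wx": 0, "wy": 0, "wz": 0}, {"dx": 0, "dy": 0, "dz": 0, "wx": 0, "wy": 0, "wz": 0}]'

```text
time_s: 27.25
eef_pos: [523.1, -25.9, 88.6]
ee_rot: [0.0, 0.991, -0.137, 0.0]
force: [-0.4, 0.4, -1.1]
grip_width: -0.003
grip_force: 0.0
```

Emit:
step_arm --increments '[{"dx": 0, "dy": 0, "dz": 0.08, "wx": 0, "wy": 0, "wz": 0}, {"dx": 0, "dy": 0, "dz": 0, "wx": 0, "wy": 0, "wz": 0}]'

```text
time_s: 27.45
eef_pos: [523.1, -26.0, 86.6]
ee_rot: [0.0, 0.991, -0.137, 0.0]
force: [0.1, -0.5, -0.0]
grip_width: 0.001
grip_force: 0.0
```

Emit:
step_arm --increments '[{"dx": 0, "dy": 0, "dz": 0.08, "wx": 0, "wy": 0, "wz": 0}, {"dx": 0, "dy": 0, "dz": 0, "wx": 0, "wy": 0, "wz": 0}]'

```text
time_s: 27.65
eef_pos: [523.2, -26.0, 86.3]
ee_rot: [0.0, 0.991, -0.137, 0.0]
force: [-7.2, 1.2, 19.0]
grip_width: 0.002
grip_force: 9.5
```

Firm contact at a tip height of 61 mm, which matches the shut cover. I'll lift away and verify.

Emit:
step_arm --increments '[{"dx": 0, "dy": 0, "dz": 0, "wx": 0, "wy": 0, "wz": 0}, {"dx": 0, "dy": 0, "dz": -0.5, "wx": 0, "wy": 0, "wz": 0}, {"dx": 0, "dy": 0, "dz": -1, "wx": 0, "wy": 0, "wz": 0}, {"dx": 0, "dy": 0, "dz": -1, "wx": 0, "wy": 0, "wz": 0}, {"dx": 0, "dy": 0, "dz": -1, "wx": 0, "wy": 0, "wz": 0}]'

```text
time_s: 28.15
eef_pos: [522.9, -25.9, 173.3]
ee_rot: [-0.0, 0.991, -0.137, 0.0]
force: [0.5, -0.2, 0.8]
grip_width: 0.002
grip_force: 0.0
```

Emit:
step_arm --increments '[{"dx": -1, "dy": 0, "dz": -1, "wx": 0, "wy": 0, "wz": 0}, {"dx": -1, "dy": 0, "dz": -1, "wx": 0, "wy": 0, "wz": 0}, {"dx": -1, "dy": 0, "dz": -1, "wx": 0, "wy": 0, "wz": 0}, {"dx": -1, "dy": 0, "dz": -1, "wx": 0, "wy": 0, "wz": 0}, {"dx": 0, "dy": 0, "dz": 0, "wx": 0, "wy": 0, "wz": 0}]'

```text
time_s: 28.65
eef_pos: [425.9, 1.7, 275.4]
ee_rot: [0.0, 0.991, -0.137, 0.003]
force: [0.3, 0.0, -0.5]
grip_width: -0.004
grip_force: 0.0
```

```bash
python3 - <<'E'
from h import *
for n in ['top','scene']:
    c=cap(n,n+'9.png')
    for l in ['cover_handle','probe','stand_seat','spool','screwdriver','meter']: print(l,lm(c,n,l))
im=np.hstack([cv2.imread('pics/top9.png')[100:310,180:480],cv2.imread('pics/scene9.png')[80:290,120:400]])
cv2.imwrite('pics/c9.png',cv2.convertScaleAbs(cv2.resize(im,None,fx=1.35,fy=1.35),alpha=1.4,beta=10))
E
```

```text
cover_handle [(0.67, [565.5, -44.2, 101.3])]
probe [(0.62, [589.4, -254.9, 103.9]), (0.27, [564.3, -44.5, 101.9])]
stand_seat [(0.82, [589.8, -254.9, 97.8])]
spool [(0.72, [759.0, -244.7, -2.8])]
screwdriver [(0.62, [393.4, 250.3, 0.6])]
meter [(0.65, [525.6, 434.1, 4.0])]
cover_handle [(0.64, [561.4, -47.9, 95.1])]
probe [(0.65, [589.1, -252.3, 104.2]), (0.58, [458.0, -281.3, 97.2]), (0.2, [579.1, 11.2, -2.3])]
stand_seat [(0.9, [578.3, -253.1, 98.5]), (0.33, [589.3, -252.9, 101.5])]
spool [(0.82, [758.0, -246.6, 0.2])]
screwdriver [(0.77, [390.0, 245.2, 2.6])]
meter [(0.68, [515.3, 433.1, -1.5])]
```

View pics/c9.png

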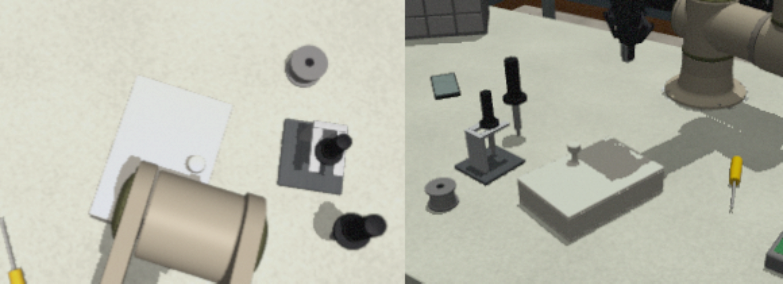

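The pictures show the cover flat and shut with its knob at (195,163), the probe upright in the fork at (488,120), the bystanders unmoved and the arm clear.

```bash
python3 -c "
from rig import finish_job
print(finish_job())"
```

```text
the job is handed in; nothing more can be done
None
```

I handed the job in at about 29 s of the 72 s allowed: the probe pressed the disc and then the strip at about 3 N for a second each, went back upright in its fork, and the cover is shut; the hand-in gave no verdict, but the last pictures show the bystanders in place and the arm clear.

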